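# Lock the loose stop collar onto the shaft's flat

### The job

The steel collar with the red knob is loose on the shaft: slide it along so that it sits centred over the bright flat milled in the shaft and turn it on the shaft so that its red set screw points squarely at that flat. Only then tighten the red screw clockwise (seen from the knob's outer end) until it stops, and let go with the collar still square and centred on the flat. Leave the collar with the black knob alone and do not knock the things standing about.

Things in the scene. Friction and masses are not known exactly. Their poses are not given: they have to be found in the camera images.
- stand: Fixed blue base plate, 120 x 350 x 12 mm, with two grey bearing pedestals (56 mm wide, 24 mm thick, tops 118 mm over the bench) centred 153 mm either side of its middle along its y axis; origin at the middle of its underside on the bench, z up. The shaft, 24 mm thick, runs along the stand's y axis, its axis 90 mm above the origin.
- flat (a point): Centre of the bright flat milled in the dark shaft, in the middle between the pedestals: 40 mm long along the shaft (y axis), 18 mm wide, 8 mm from the shaft's axis. Its z axis is the outward normal of the flat and may lean either way from vertical (up to 0.4 rad), always upward; y runs along the shaft. The shaft does not turn.
- collar (a point): Centre of the loose steel collar, on the shaft's axis; 48 mm diameter, 24 mm wide, y along the shaft, z pointing out along its red set screw. The collar slides on the shaft (friction about 1 N, up to 70 mm to the stand's +y and 60 mm to its -y from the flat's centre) and turns about it (friction about 0.06 N m, up to 1 rad either side of upright); it stays where it is left. Right: level with the flat along the shaft and its z axis along the flat's z axis.
- red_knob (a point): Middle of the red bar-shaped knob of the set screw, 51 mm from the shaft's axis along the collar's z. The bar is 46 mm long (point's x axis), 10 mm thick (point's y axis), 22 mm high (z, pointing outward along the screw, which is also its turning axis). A bare stem, 8 mm, with a small disc, 18 mm, joins it to the collar, whose rim is 27 mm below the middle of the bar. Pinch it across its 10 mm thickness.
- red_screw (a joint): How far the red set screw has been turned clockwise, seen from the knob's outer end, in rad: starts loose between 0 and 0.6, stops hard at 2.6, which is tight (friction about 0.04 N m). It needs more than one grasp. It does not move along its axis noticeably.
- black_knob (a point): Middle of the black bar knob (same shape and size as the red one) of the second collar, which is locked to the shaft 95 mm from the flat's centre towards the stand's -y, on the same side of the shaft as the flat: its z axis is parallel to the flat's normal. Leave it alone.
- black_screw (a joint): Turn of the black set screw, rad: 0 is tight, as it is now; grows as it is loosened.
- white_pot: White screw-top pot, 65 mm diameter, 73 mm high, loose bystander; origin at the middle of its underside.
- grease_tin: Yellow tin with a pale lid, 70 mm diameter, 46 mm high, loose bystander; origin at the middle of its underside.
- bearing: Steel ball bearing lying flat, 40 mm diameter, 12 mm high, loose bystander; origin at the middle of its underside.
- coupling_hub: Turned steel flanged hub, 66 mm diameter, 38 mm high, loose bystander; origin at the middle of its underside.
- wood_block_1: Dark wooden block, 50 x 75 x 51 mm, loose bystander; origin at the middle of its underside.
- screw_jar: White jar with a red lid, 63 mm diameter, 87 mm high, loose bystander; origin at the middle of its underside.

How it is judged:
By the outcome, as a careful person would: the job done as asked, in the order asked, and still so for the second after the job is handed in, with the robot touching nothing.
It also fails if it takes over 56 s, if anything falls off the work surface, if the arm or the gripper's body presses on something with over 40 N, if the wrist force passes 120 N, or if a joint passes its speed limit or range.

### The arm

A 6-joint arm with a two-finger parallel gripper is mounted at the origin on a cart in front of the work surface, level with it; the furniture and walls round the work are solid. World frame = base frame: x ahead of the robot, y to its left, z up, the work surface at z = 0. Lengths are in mm, angles in rad, forces in N, time in s.
With the tool pointing down it reaches from about 350 to 875 mm from the base axis. Payload 4.2 kg.
Tool frame: the origin (TCP) lies midway between the tips of the shut fingers; the grasp point (between the pads) lies 19 mm behind it (tcp_to_grasp is the distance from the TCP to the grasp point, in mm); z points along the fingers, y is the line along which they close (so a half turn about z gives the same grasp; the last joint's range is limited). The gripper opens to 85 mm and grips with 20 to 120 N. Pads are 22 mm wide; open, the fingers measure 114 mm over their backs; the gripper's body (76 mm by 85 mm) begins 54 mm behind the grasp point. The pads swing forward as they close: fully open they stand 13 mm farther back than shut.
Start: joints at [1.369, 0.385, 0.008, 0, -1.194, -0.259], TCP at [277.882, 559.804, 231.312] pointing down, gripper open.
Joint ranges: [-3.14, 3.14], [-1.21, 2.06], [-1.07, 1.41], [-3.16, 2.05], [-2.99, -0.16], [-3.1, 3.1]. Speed limits (rad/s): [2.79, 2.79, 3.14, 3.14, 3.14, 3.14].

### API

Orientations are given as a unit quaternion [x, y, z, w].
In Python, from bench import read_state, get_image, job_done, tcp_to_grasp gives the robot as it stands.
- The arm moves only by the tool jog_arm, never from a script. Its argument "plan" is a list of rows, each a list of 3 entries, a list of its own where there are three numbers: the finger opening in mm, from 0 to 85.4, then the shift along the tool's x, y, z as a fraction of full scale, then the turn, a rotation vector about the tool's x, y, z as a fraction of full scale. A call has 1 to 10 rows; each row is the pose to reach, as a shift and turn from the pose commanded when the call began, along the tool's axes at that moment; what a row does not reach only later rows make up. Full scale, the value 1, is 0.1 m for a shift and 60 degrees for a turn. A row lasts 1/8 s, in which the tool goes at most 62.5 mm and 10.7 degrees, less where a joint would pass 70% of its speed; a pose out of reach is approached as far as the arm can. A call with a number of a shift or a turn outside -1 to 1 is refused whole. A call with a gripper value outside its range is refused whole. The fingers move at their own pace and stop on an object; the grip force is fixed at half the most. Time passes only in rows, so rows that repeat a pose let the fingers close. It gives the time, the measured TCP pose, the force, the opening and the grip force at its end, in the units of the state.
- read_state(): the state, without advancing time (a new reading comes with each control period).
- get_image(name): name is "scene" or "top" or "wrist"; returns a dict with "img" (420x560x3 uint8, red, green, blue), "range_z" (420x560 float32, mm along the optical axis (not along the pixel's ray), 0 where there is no reading), "intrinsics" (3x3 intrinsics, pixels), "extrinsics" (4x4, takes a point from camera to world coordinates); the wrist camera has in their place "tool_from_camera" (4x4, takes a point from camera to tool coordinates, whose origin is the TCP and whose axes are the flange's). Camera axes: x right, y down, z forward; pixel columns grow to the right and rows downward; lengths in mm; the calibration is good to about 2 mm. The wrist camera is an equidistant fisheye: a pixel r from the principal point sees the ray r / f radians off the axis. A picture is of the moment at which its call begins: read the wrist's pose just before it.
- job_done(): hands the job in; it is judged then, once.
The state is a dict: "clock": time; "joints": joint angles; "joint_vel": joint speeds; "joint_efforts": joint torques, N m; "position": TCP position; "ee_rot": TCP orientation; "contact_force": force on the tool from outside, world axes, zero at the start; "wrist_torque": the same for the moment, N m; "gripper_width": finger opening in mm; "grasp_force": force on a finger pad.
Only numpy, scipy, OpenCV 4.12 (cv2) and the standard library are available. Lean on these libraries where they do the work, as an engineer would, in place of code of your own. Each camera call takes 0.05 s, during which the arm holds its last target. There are 200 camera calls.

## Working session

There is one attempt and no reset: what is moved stays moved. The work goes in short steps, Python scripts to look and compute and a tool call to move; the robot and the scene stay as the last step left them, time stands still between calls to the robot, and variables do not carry over. Pictures are saved under pics/ and viewed, at most 10 in all, crops included, and the job is handed in when it is done.

Besides the shell and the picture viewer there is one more tool, called as name([rows], argument=value, ...), one row to a line, values as JSON. jog_arm: Moves the arm, as the interface text tells. Its arguments: {"type":"object","properties":{"plan":{"type":"array"}},"required":["plan"]}

```bash
mkdir -p pics; ls; cat > h.py <<'E'
import numpy as np, cv2, pickle
from bench import *
from scipy.spatial.transform import Rotation as R
def grab(n,tag):
    s=read_state(); d=get_image(n); d['s']=s
    cv2.imwrite(f'pics/{tag}.png',d['img'][:,:,::-1]); pickle.dump(d,open(f'{tag}.pkl','wb')); return d
def pts(d):
    K=np.array(d['intrinsics']);z=d['range_z'];v,u=np.mgrid[:z.shape[0],:z.shape[1]]
    p=np.stack([(u-K[0,2])/K[0,0]*z,(v-K[1,2])/K[1,1]*z,z],-1)
    E=np.array(d['extrinsics']); return p@E[:3,:3].T+E[:3,3]
E
python3 - <<'E'
from h import *
s=read_state();print(s);print(tcp_to_grasp)
a=grab('scene','s0')
b=grab('top','t0')
cv2.imwrite('pics/st0.png',np.hstack([a['img'],b['img']])[:,:,::-1])
for d in(a,b):print(d['intrinsics'],d['extrinsics'])
E
```

```text
pics
{'clock': 0.0, 'joints': array([ 1.36859302e+00,  3.85564168e-01,  6.64795942e-03, -4.97808553e-04,
       -1.19402528e+00, -2.58618498e-01]), 'joint_vel': array([ 0.00149022,  0.0007732 , -0.00039729, -0.00062639,  0.00010959,
       -0.00105742]), 'joint_efforts': array([ 8.98837834e-05, -3.92293131e+01,  1.88407570e+01,  4.18629974e+00,
       -4.60485695e-03, -1.95956915e-06]), 'position': array([277.64141612, 559.29736779, 230.22584163]), 'ee_rot': array([ 9.73551075e-01, -2.28466846e-01, -2.01004232e-04,  1.07867781e-03]), 'contact_force': array([-0.02642689, -1.32780595, -0.39744349]), 'wrist_torque': array([-0.0016676 , -0.0311806 ,  0.01003468]), 'grasp_force': 0.0, 'gripper_width': 85.402061168877}
18.700000000000003
[[397.6761683    0.         276.67295205]
 [  0.         397.6761683  205.67367566]
 [  0.           0.           1.        ]] [[ 7.03494812e-01 -5.33884478e-01  4.69108105e-01  1.62992877e+02]
 [-7.10616096e-01 -5.38574937e-01  4.52727071e-01 -3.44248276e+02]
 [ 1.09459121e-02 -6.51846916e-01 -7.58271578e-01  7.60026802e+02]
 [ 0.00000000e+00  0.00000000e+00  0.00000000e+00  1.00000000e+00]]
[[466.94198523   0.         273.69043446]
 [  0.         466.94198523 207.67379726]
 [  0.           0.           1.        ]] [[ 1.16802005e-02 -9.94238379e-01  1.06553357e-01  4.71668509e+02]
 [-9.99928366e-01 -1.18922854e-02 -1.35521501e-03  2.79545080e+01]
 [ 2.61456970e-03 -1.06529895e-01 -9.94306062e-01  1.13949895e+03]
 [ 0.00000000e+00  0.00000000e+00  0.00000000e+00  1.00000000e+00]]
```

View pics/s0.png

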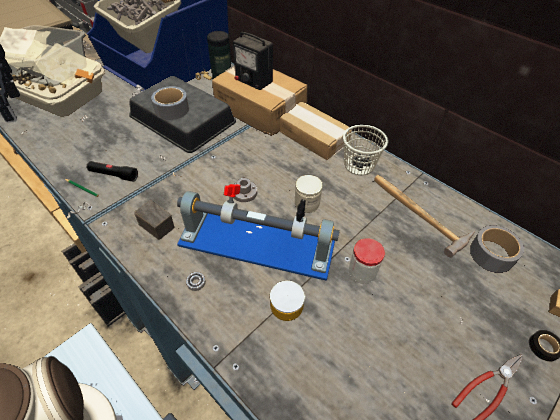

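View pics/t0.png

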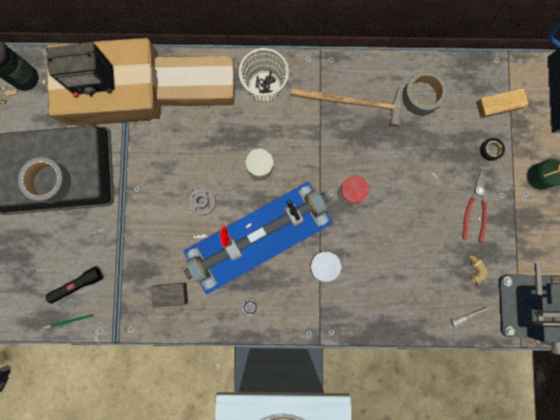

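The scene view shows the red knob at (232,190), the flat at (257,216) and the black knob at (300,210). The top view has them at (225,237), (257,235) and (293,211), with the stand tilted about 27° in the image.

```bash
python3 - <<'E'
from h import *
for t in('t0','s0'):
    d=pickle.load(open(t+'.pkl','rb'));P=pts(d);h=cv2.cvtColor(d['img'],cv2.COLOR_RGB2HSV);z=d['range_z']
    H,S,V=[h[...,i].astype(int) for i in range(3)]
    reg=(abs(P[...,0]-430)<200)&(abs(P[...,1]-60)<260)&(z>0)
    blue=(H>100)&(H<125)&(S>150)&reg&(abs(P[...,2]-12)<8)
    # blue plate: cast
    q=P[blue];r=cv2.minAreaRect(q[:,:2].astype(np.float32));print(t,'blue',blue.sum(),q[:,2].mean(),r)
    yaw=None
    red=((H<8)|(H>172))&(S>150)&(V>100)&reg&(P[...,2]>105)
    print(' red',red.sum(),P[red].mean(0),P[red].min(0),P[red].max(0))
    # shaft region points
    c=np.array(r[0]);w,hh=r[1];a=np.deg2rad(r[2]);
    ax=np.array([np.cos(a),np.sin(a)]) if w>hh else np.array([-np.sin(a),np.cos(a)])
    if ax[1]<0: ax=-ax
    n=np.array([ax[1],-ax[0]]) # x axis of stand
    L=np.stack([(P[...,:2]-c)@n,(P[...,:2]-c)@ax,P[...,2]],-1)
    print(' ax',ax,'yaw',np.arctan2(-ax[0],ax[1]))
    m=reg&(L[...,2]>112)&(L[...,2]<123)&(abs(abs(L[...,1])-153)<30)&(abs(L[...,0])<45)
    for sg in(1,-1):
        k=m&(L[...,1]*sg>0);print('  ped',sg,k.sum(),L[k].mean(0),L[k].min(0),L[k].max(0))
    fl=reg&(V>170)&(S<60)&(L[...,2]>85)&(L[...,2]<112)&(abs(L[...,1])<60)&(abs(L[...,0])<20)
    F=L[fl];print('  flat',len(F),F.mean(0),F.min(0),F.max(0))
    A=np.c_[F[:,:2],np.ones(len(F))];print('  plane',np.linalg.lstsq(A,F[:,2],rcond=None)[0])
    print('  redL',L[red].mean(0),L[red].min(0),L[red].max(0))
    bl=reg&(V<60)&(L[...,2]>118)&(abs(L[...,1]+95)<30)&(abs(L[...,0])<50)
    print('  blkL',bl.sum(),L[bl].mean(0),L[bl].min(0),L[bl].max(0))
    ys,xs=np.where(red|fl|bl);i=d['img'][ys.min()-25:ys.max()+25,xs.min()-35:xs.max()+35]
    cv2.imwrite(f'pics/{t}c.png',cv2.resize(i,None,fx=4,fy=4,interpolation=2)[:600,:800,::-1])
E
```

```text
t0 blue 3877 12.119441567681873 ((521.9939575195312, 63.821685791015625), (117.3530044555664, 346.654296875), 29.940750122070312)
 red 133 [515.6437943  131.86890541 139.17203498] [495.22180546 122.33233741 115.86113698] [538.73909192 140.90367726 153.62792045]
 ax [-0.49910417  0.86654199] yaw 0.5225646701470211
  ped 1 167 [  0.36530254 153.13614939 116.09570232] [-19.32671204 141.24864349 112.00647448] [ 20.84734644 165.24578768 121.03248411]
  ped -1 167 [   0.25209184 -151.67327839  116.17681084] [ -18.63453407 -164.15040757  112.15227873] [  19.07269523 -140.08979162  121.68515032]
  flat 152 [4.64210797e-02 7.33071483e+00 9.95761438e+01] [-16.3815689  -18.43274765  90.90108186] [ 10.08021654  59.8257437  111.98077326]
  plane [-0.20266908  0.12802366 98.64704701]
  redL [ 28.45996806  62.13516628 139.17203498] [  8.74158094  51.49252725 115.86113698] [ 51.30970872  72.76013866 153.62792045]
  blkL 78 [  4.3247257  -92.94548196 151.07688432] [-15.56860524 -99.17975571 133.92072368] [ 23.64881767 -86.86280642 156.13836125]
s0 blue 4641 10.62850278483623 ((514.9857177734375, 58.6
[... 297 characters left out ...]
877 114.8395926 ] [ -9.6911548  142.04443842 112.02926207] [ 23.60409072 166.40633487 118.54636533]
  ped -1 133 [   5.59749431 -151.22501619  115.25250515] [  -9.3754644  -163.20075727  112.00045228] [  22.94158374 -139.69898171  118.34441006]
  flat 143 [ 5.62057837 15.64113975 99.66751952] [-12.5711776  -19.63035191  93.22851731] [ 18.85584047  59.74046106 111.00700045]
  plane [-5.00905801e-02  1.36447545e-01  9.78148624e+01]
  redL [ 33.36081249  61.60293594 134.7973789 ] [ 15.15581259  51.0513805  114.58754703] [ 55.86591329  75.14290197 152.03602455]
  blkL 124 [  7.22590322 -94.94950973 146.30628118] [  -9.92637595 -101.82601858  118.55187646] [ 34.80844917 -86.41794186 154.54616696]
```

```bash
cat >> h.py <<'E'
O=np.array([522.,64,0]);YAW=.5225
RS=R.from_euler('z',YAW).as_matrix()
def local(P): return (P-O)@RS
def tgt(alpha,y,psi,dist):
    """tool pose: collar tilt alpha about shaft y, bar x-axis rotated psi (cw from outside) from stand x; TCP at dist from axis"""
    C=RS@R.from_euler('y',alpha).as_matrix()
    p=O+RS@np.array([0,y,90])+C[:,2]*dist
    # tool z=-C z ; tool x along bar x
    b=np.cos(psi)*C[:,0]-np.sin(psi)*C[:,1]
    T=np.stack([b,np.cross(-C[:,2],b),-C[:,2]],1)
    return p,T
def row(p,T,s):
    R0=R.from_quat(s['ee_rot']);sh=R0.inv().apply(p-s['position'])/100
    rv=(R0.inv()*R.from_matrix(T)).as_rotvec()/np.deg2rad(60)
    return np.round(sh,3).tolist(),np.round(rv,3).tolist()
E
python3 - <<'E'
from h import *
d=pickle.load(open('t0.pkl','rb'));P=pts(d);L=local(P);h=cv2.cvtColor(d['img'],cv2.COLOR_RGB2HSV)
H,S,V=[h[...,i].astype(int) for i in range(3)];z=d['range_z']
reg=(abs(L[...,0])<70)&(abs(L[...,1])<130)&(z>0)
red=((H<8)|(H>172))&(S>150)&(V>90)&reg&(L[...,2]>120)
blk=(V<60)&reg&(L[...,2]>138)&(abs(L[...,1]+95)<30)
for n,m in(('red',red),('blk',blk)):
    q=L[m];c=np.median(q,0);print(n,len(q),c,q.mean(0))
    u,s,vt=np.linalg.svd(q-q.mean(0),full_matrices=False);print(s/np.sqrt(len(q)),vt)
    print('tilt from centroid',np.arctan2(q.mean(0)[0],q.mean(0)[2]-90),np.hypot(q.mean(0)[0],q.mean(0)[2]-90))
f=reg&(V>170)&(S<60)&(abs(L[...,1])<17)&(L[...,2]>85)&(L[...,2]<108)&(abs(L[...,0])<15)
q=L[f];A=np.c_[q[:,:2],np.ones(len(q))];print(len(q),q.mean(0),np.linalg.lstsq(A,q[:,2],rcond=None)[0])
print(get_image('wrist')['tool_from_camera'],get_image('wrist')['intrinsics'])
s=read_state();print(s['position'],s['ee_rot'])
for psi in(-1,-.5,0,.5):print(psi,row(*tgt(.2,20,psi,200),s))
E
```

```text
red 132 [ 27.00416802  61.7467452  139.57257877] [ 28.45104646  62.00760609 139.34863269]
[12.50463097  6.5661641   2.59796098] [[-0.86873178  0.3456053   0.35477044]
 [-0.46861072 -0.34165948 -0.81466115]
 [-0.16034053 -0.87397127  0.4587648 ]]
tilt from centroid 0.522984560591185 56.962703532465355
blk 76 [  4.49902158 -93.21700566 151.70800765] [  4.3175782  -93.21966611 151.50414677]
[10.57169378  2.89585632  2.13570307] [[-9.95414780e-01 -2.54973716e-06  9.56525780e-02]
 [ 4.75883042e-02 -8.67470302e-01  4.95207662e-01]
 [-8.29745081e-02 -4.97488970e-01 -8.63492881e-01]]
tilt from centroid 0.07008481490663507 61.655507064734316
120 [1.09857531e+00 7.92005925e-02 9.81627713e+01] [-1.51862668e-01 -3.92660419e-02  9.83327138e+01]
[[ 5.51284787e-05 -9.55070909e-01 -2.96377387e-01  7.61100687e+01]
 [ 9.99999851e-01  2.13820936e-04 -5.03026518e-04 -6.96108759e-01]
 [ 5.43797684e-04 -2.96377315e-01  9.55070778e-01 -1.42829425e+02]
 [ 0.00000000e+00  0.00000000e+00  0.00000000e+00  1.00000000e+00]] [[325.1922621    0.         280.26442836]
 [  0.         325.1922621  214.28948297]
 [  0.           0.           1.        ]]
[277.74864472 559.52869723 230.62706633] [ 9.73568261e-01 -2.28395257e-01 -1.00392392e-04  6.61122080e-04]
-1 ([4.445, 2.911, -0.55], [0.003, -0.225, -1.887])
-0.5 ([4.445, 2.911, -0.55], [-0.049, -0.203, -1.412])
0 ([4.445, 2.911, -0.55], [-0.093, -0.175, -0.936])
0.5 ([4.445, 2.911, -0.55], [-0.129, -0.142, -0.46])
```

View pics/t0c.png

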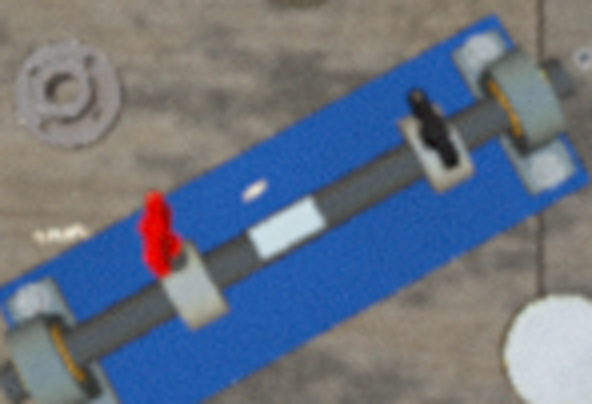

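Red knob leans about 0.5 rad with its bar at psi≈0.36; the flat leans about 0.1. I'll move above for a close look.

jog_arm([
  [85,[0.9,0.58,-0.1],[0,0,-0.17]],
  [85,[0.9,0.58,-0.1],[0,0,-0.17]],
])

```text
clock: 0.45
position: [333.1, 466.3, 241.1]
ee_rot: [0.99, -0.14, -0.0, 0.0]
contact_force: [-0.4, 0.6, 0.6]
gripper_width: 85.0
grasp_force: 0.0
```

jog_arm([
  [85,[0.78,0.74,0],[0,0,-0.17]],
  [85,[0.78,0.74,0],[0,0,-0.17]],
])

```text
clock: 0.7
position: [387.6, 372.9, 241.4]
ee_rot: [0.999, -0.052, -0.0, 0.0]
contact_force: [0.2, 0.3, 0.0]
gripper_width: 85.2
grasp_force: 0.0
```

```bash
python3 - <<'E'
from h import *
s=read_state();print(s['clock'],s['position'],s['joints'])
print(row(*tgt(.2,25,.36,170),s))
E
```

```text
0.7 [387.60344383 372.90338598 241.36714393] [ 1.06769945e+00  2.29178491e-01 -1.89941881e-01 -5.55339333e-05
 -1.15182127e+00  3.98763999e-01]
([1.785, 2.532, -0.152], [-0.091, -0.169, -0.254])
```

jog_arm([
  [60,[0.65,0.9,-0.05],[0,0,-0.17]],
  [60,[0.65,0.9,-0.05],[0,0,-0.17]],
  [60,[0.65,0.9,-0.05],[0,0,-0.17]],
])

```text
clock: 1.08
position: [443.2, 276.0, 246.5]
ee_rot: [0.999, 0.034, -0.0, 0.0]
contact_force: [0.2, -0.2, -0.6]
gripper_width: 60.0
grasp_force: 0.0
```

```bash
python3 - <<'E'
from h import *
s=read_state();print(s['clock'],s['position'],s['joints'])
print(row(*tgt(.2,25,.36,170),s))
E
```

```text
1.075 [443.22079198 276.00263971 246.49438846] [ 8.68037702e-01  1.98107473e-01 -2.17412113e-01  6.44448801e-05
 -1.15534469e+00  7.71308792e-01]
([0.835, 1.796, -0.101], [-0.076, -0.175, -0.089])
```

jog_arm([
  [60,[0.42,0.9,-0.05],[-0.04,-0.09,-0.05]],
  [60,[0.42,0.9,-0.05],[-0.04,-0.09,-0.05]],
  [60,[0.42,0.9,-0.05],[-0.04,-0.09,-0.05]],
])

```text
clock: 1.45
position: [491.4, 191.0, 250.9]
ee_rot: [0.997, 0.061, -0.047, 0.023]
contact_force: [-0.4, 1.1, -0.9]
gripper_width: 60.1
grasp_force: 0.0
```

jog_arm([
  [60,[0.42,0.9,-0.08],[-0.04,-0.09,-0.04]],
  [60,[0.42,0.9,-0.08],[-0.04,-0.09,-0.04]],
  [60,[0.42,0.9,-0.08],[-0.04,-0.09,-0.04]],
  [60,[0.42,0.9,-0.08],[-0.04,-0.09,-0.04]],
])

```text
clock: 1.95
position: [543.7, 109.5, 258.6]
ee_rot: [0.991, 0.084, -0.093, 0.045]
contact_force: [0.3, 0.9, 0.2]
gripper_width: 59.9
grasp_force: 0.0
```

```bash
python3 - <<'E'
from h import *
s=read_state();print(s['clock'],s['position'],s['joints'])
print(row(*tgt(.2,25,.36,170),s))
grab('wrist','w1')
E
```

```text
1.95 [543.69600994 109.5293603  258.569522  ] [ 0.49613946  0.35020484  0.00522315  0.0091625  -1.43210729  1.24140905]
([-0.055, 0.059, 0.035], [0.005, 0.005, 0.006])
```

View pics/w1.png

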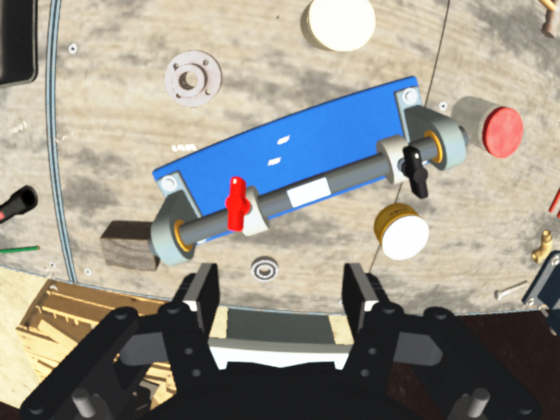

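Wrist view: red knob (236,204), flat (309,192), black knob (414,172), all clear of the fingers. I'll measure from it with range.

```bash
cat >> h.py <<'E'
def wpts(d):
    K=np.array(d['intrinsics']);z=d['range_z'];v,u=np.mgrid[:z.shape[0],:z.shape[1]]
    a=(u-K[0,2])/K[0,0];b=(v-K[1,2])/K[1,1];r=np.hypot(a,b)+1e-9;t=np.tan(r)/r
    p=np.stack([a*t*z,b*t*z,z],-1);M=np.array(d['tool_from_camera']);p=p@M[:3,:3].T+M[:3,3]
    return R.from_quat(d['s']['ee_rot']).apply(p.reshape(-1,3)).reshape(p.shape)+d['s']['position']
def measure(d,P):
    L=local(P);h=cv2.cvtColor(d['img'],cv2.COLOR_RGB2HSV);H,S,V=[h[...,i].astype(int) for i in range(3)]
    reg=(abs(L[...,0])<80)&(abs(L[...,1])<130)&(d['range_z']>0)
    out={}
    out['red']=((H<8)|(H>172))&(S>150)&(V>70)&reg&(L[...,2]>110)
    out['blk']=(V<70)&reg&(L[...,2]>135)&(abs(L[...,1]+95)<40)
    out['flat']=(V>170)&(S<70)&(abs(L[...,1])<24)&(L[...,2]>85)&(L[...,2]<115)&(abs(L[...,0])<20)&reg
    out['blue']=(H>100)&(H<125)&(S>150)&(abs(L[...,2]-12)<10)&(d['range_z']>0)&(abs(L[...,0])<90)
    out['ped']=(abs(L[...,2]-116)<6)&(abs(abs(L[...,1])-153)<30)&(abs(L[...,0])<30)
    return L,out
E
python3 - <<'E'
from h import *
d=pickle.load(open('w1.pkl','rb'));L,o=measure(d,wpts(d))
for n in('red','blk','flat'):
    q=L[o[n]];m=q.mean(0);print(n,len(q),m,q.min(0),q.max(0),'tilt',np.arctan2(m[0],m[2]-90),np.hypot(m[0],m[2]-90))
    u,s,vt=np.linalg.svd(q-m,full_matrices=False);print(s/np.sqrt(len(q)));print(vt)
q=L[o['blue']];print('blue',len(q),q.mean(0),cv2.minAreaRect(q[:,:2].astype(np.float32)))
for sg in(1,-1):
    q=L[o['ped']&(L[...,1]*sg>0)];print('ped',len(q),q.mean(0),q.min(0),q.max(0))
E
```

```text
red 873 [ 32.94874425  61.53035211 138.69579929] [  9.42663191  51.22561218 119.13544367] [ 53.42853032  74.20595196 153.20099876] tilt 0.5948644670052459 58.79541322561451
[11.70269649  6.59762845  2.56203365]
[[-0.74499769  0.3805383   0.54787685]
 [ 0.66398235  0.34413522  0.66385117]
 [-0.06407708 -0.85834815  0.50905066]]
blk 728 [  9.99494513 -91.06302031 147.97254714] [-13.05682164 -99.23303007 135.02986569] [ 30.71151091 -85.7745063  155.00667084] tilt 0.17072982382201213 58.827843324598376
[12.28184814  5.2428198   2.43782304]
[[-0.98746356  0.00646859  0.15771452]
 [ 0.14380225 -0.37514476  0.91574413]
 [ 0.06508935  0.92694367  0.36951159]]
flat 769 [ 1.93622919  1.2799204  98.37087811] [ -8.40610551 -19.1639598   95.02305034] [ 11.40476636  21.68337099 102.13080117] tilt 0.22730783441102712 8.59189058183575
[11.76730312  5.48509198  0.78694099]
[[ 0.00709754 -0.99997224  0.00226589]
 [ 0.99370443  0.00679966 -0.11182697]
 [ 0.11180846  0.00304532  0.99372511]]
blue 13689 [23.48138709 -0.26921422 12.08503334] ((1.7613716125488281, 1.4170074462890625), (345.59466552734375, 118.70745849609375), 89.97048950195312)
ped 732 [  3.28620258 152.42581117 115.17645709] [-18.35071872 141.37246739 110.00283218] [ 20.9156864  166.11035792 119.10594998]
ped 742 [   3.76750135 -149.83727397  115.20133587] [ -18.87850075 -163.20546197  110.00807141] [  21.29376699 -138.71009512  119.2389979 ]
```

```bash
cat >> h.py <<'E'
def ax_off(L,o,sh): return L-np.array(sh)
def topface(q,a0,n=6):
    """q relative to axis (0,0,90) frame; iterate: tilt a -> top slab -> rect centre -> tilt"""
    a=a0
    for _ in range(n):
        C=R.from_euler('y',a).as_matrix();p=q@C
        top=np.percentile(p[:,2],95);k=p[:,2]>top-3
        f=p[k];r=cv2.minAreaRect(f[:,:2].astype(np.float32))
        sl=np.linalg.lstsq(np.c_[f[:,:2],np.ones(len(f))],f[:,2],rcond=None)[0]
        if _<n-1: a=a+.7*np.arctan2(r[0][0],top)
    return dict(tilt=round(a,3),plane_tilt=round(a-np.arctan(sl[0]),3),y=r[0][1],top=top,rect=r,n=k.sum())
def flatfit(L,m):
    m=cv2.erode(m.astype(np.uint8),np.ones((3,3)))>0
    q=L[m];c=q.mean(0)
    for _ in range(3):
        u,s,vt=np.linalg.svd(q-q.mean(0),full_matrices=False);nn=vt[2]*np.sign(vt[2,2]);e=(q-q.mean(0))@nn
        q=q[abs(e)<2.5*e.std()]
    return len(q),np.arctan2(nn[0],nn[2]),nn,(q.min(0)+q.max(0))/2
E
python3 - <<'E'
from h import *
for t,f,sh in(('w1',wpts,(1.5,1.3,90)),('t0',pts,(.3,.5,90)),('s0',pts,(-1,-3,88))):
    d=pickle.load(open(t+'.pkl','rb'));L,o=measure(d,f(d))
    if t!='w1':
        q=L[o['blue']];print(cv2.minAreaRect(q[:,:2].astype(np.float32)),q[:,2].mean())
    L=L-np.array(sh)
    print(t,'flat',flatfit(L,o['flat']));print('red',topface(L[o['red']],.55));print('blk',topface(L[o['blk']],.13))
E
```

```text
w1 flat (603, np.float64(0.11012197161370216), array([0.10989821, 0.00491291, 0.99393071]), array([ 0.37501257, -0.10660003,  8.42427728]))
red {'tilt': np.float64(0.601), 'plane_tilt': np.float64(0.606), 'y': 61.386199951171875, 'top': np.float64(62.79295875807139), 'rect': ((0.030908584594726562, 61.386199951171875), (14.01623821258545, 43.984745025634766), 59.051841735839844), 'n': np.int64(558)}
blk {'tilt': np.float64(0.123), 'plane_tilt': np.float64(0.131), 'y': -93.8883285522461, 'top': np.float64(63.198485828564365), 'rect': ((-0.0016345977783203125, -93.8883285522461), (13.256404876708984, 43.20063018798828), 87.3184585571289), 'n': np.int64(420)}
((-6.868686676025391, -358.38690185546875), (1063.4827880859375, 126.75760650634766), 89.48385620117188) 12.13248885508957
t0 flat (74, np.float64(0.17783889180526216), array([0.17684618, 0.02533579, 0.98391236]), array([ 0.81982382, -0.05158175,  8.0621152 ]))
red {'tilt': np.float64(0.6), 'plane_tilt': np.float64(0.595), 'y': 61.38029861450195, 'top': np.float64(63.46178980434434), 'rect': ((0.017597198486328125, 61.3802986145019
[... 422 characters left out ...]
74219), 0.06998918950557709) 10.570938441159688
s0 flat (54, np.float64(0.2904490691028287), array([0.28636983, 0.00941076, 0.95807294]), array([1.2261431 , 3.09825124, 9.05895111]))
red {'tilt': np.float64(0.55), 'plane_tilt': np.float64(0.554), 'y': 64.6460952758789, 'top': np.float64(63.58718746743947), 'rect': ((3.528594970703125e-05, 64.6460952758789), (10.139665603637695, 38.20204544067383), 68.44933319091797), 'n': np.int64(32)}
blk {'tilt': np.float64(0.106), 'plane_tilt': np.float64(0.118), 'y': -92.14130401611328, 'top': np.float64(64.23285734905066), 'rect': ((-0.00485992431640625, -92.14130401611328), (41.92100143432617, 12.571420669555664), 5.468012809753418), 'n': np.int64(68)}
```

```bash
cat >> h.py <<'E'
O=O+RS@np.array([1.5,1.3,0])
def barang(q,a):
    p=q@R.from_euler('y',a).as_matrix();f=p[p[:,2]>np.percentile(p[:,2],95)-2.5];g=f[:,:2]-f[:,:2].mean(0)
    u,s,vt=np.linalg.svd(g,full_matrices=False);v=vt[0]*np.sign(vt[0,0]);return -np.arctan2(v[1],v[0]),s/np.sqrt(len(g)),f.mean(0)
E
python3 - <<'E'
from h import *
d=pickle.load(open('w1.pkl','rb'));L,o=measure(d,wpts(d));L=L-np.array([0,0,90])
print(barang(L[o['red']],.6),barang(L[o['blk']],.12))
s=read_state()
for psi in(.36,.45,.54):
  print(psi,row(*tgt(.6,61.4,psi,100),s),row(*tgt(.6,61.4,psi,38),s))
E
```

```text
(np.float64(0.3772249464971465), array([11.05546607,  2.99795696]), array([-1.63556002, 62.20754697, 61.74773604])) (np.float64(-0.0021518394435205744), array([10.79846274,  2.84059972]), array([ -0.61532344, -93.86862922,  62.13813409]))
0.36 ([0.198, -0.438, 0.809], [-0.128, -0.354, 0.006]) ([-0.026, -0.357, 1.382], [-0.128, -0.354, 0.006])
0.45 ([0.198, -0.438, 0.809], [-0.144, -0.348, 0.09]) ([-0.026, -0.357, 1.382], [-0.144, -0.348, 0.09])
0.54 ([0.198, -0.438, 0.809], [-0.159, -0.341, 0.175]) ([-0.026, -0.357, 1.382], [-0.159, -0.341, 0.175])
```

jog_arm([
  [40,[0.09,-0.43,0.3],[-0.06,-0.17,0.01]],
  [40,[0.18,-0.43,0.7],[-0.125,-0.335,0.02]],
  [40,[0.18,-0.43,0.8],[-0.125,-0.335,0.02]],
  [40,[0.18,-0.43,0.8],[-0.125,-0.335,0.02]],
])

```text
clock: 2.5
position: [539.8, 145.5, 173.8]
ee_rot: [0.955, 0.07, -0.258, 0.125]
contact_force: [-0.2, -0.7, 0.7]
gripper_width: 40.1
grasp_force: 0.0
```

```bash
python3 - <<'E'
from h import *
d=grab('wrist','w2');s=d['s'];L,o=measure(d,wpts(d));L=L-np.array([0,0,90])
print(s['clock'],s['joints'],s['position'])
for k in('red','blk','flat'):print(k,o[k].sum())
for a in(.56,.6):print(barang(L[o['red']],a))
print(topface(L[o['red']],.58));
print(flatfit(L,o['flat']))
if o['blk'].sum()>50:print(barang(L[o['blk']],.12))
for dd in(36,): print(row(*tgt(.58,61.8,.38,dd),s))
E
```

```text
2.5 [ 0.54701084  0.6190908   0.13439797 -0.01115022 -1.66736481  1.1732767 ] [539.81697304 145.52725134 173.75692221]
red 1329
blk 1066
flat 915
(np.float64(0.3755552493391878), array([10.30128958,  3.03625779]), array([ 0.83459323, 62.6129888 , 61.81134801]))
(np.float64(0.37612110658180786), array([11.32877368,  2.99235905]), array([ 0.44038363, 61.82560897, 61.68651467]))
{'tilt': np.float64(0.621), 'plane_tilt': np.float64(0.63), 'y': 62.06163787841797, 'top': np.float64(62.75445216460597), 'rect': ((0.010377883911132812, 62.06163787841797), (13.884956359863281, 44.740787506103516), 68.89631652832031), 'n': np.int64(1071)}
(709, np.float64(0.1093197014810115), array([1.09102049e-01, 8.47909662e-04, 9.94030193e-01]), array([ 0.54514526, -0.0366873 ,  8.28724057]))
(np.float64(0.002372113481573919), array([11.09281965,  2.77409694]), array([  1.91053647, -93.08347295,  61.80032429]))
([-0.003, -0.015, 0.64], [0.003, 0.0, 0.004])
```

View pics/w2.png

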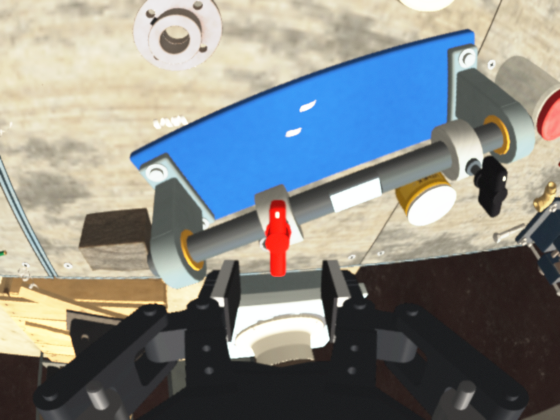

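The bar (278,235) lies lengthwise midway between the fingers, so I'll descend and pinch.

jog_arm([
  [40,[0.005,-0.015,0.3],[-0.009,-0.022,0.004]],
  [40,[0.005,-0.015,0.55],[-0.009,-0.022,0.004]],
  [40,[0.005,-0.015,0.66],[-0.009,-0.022,0.004]],
  [40,[0.005,-0.015,0.66],[-0.009,-0.022,0.004]],
  [20,[0.005,-0.015,0.66],[-0.009,-0.022,0.004]],
  [5,[0.005,-0.015,0.66],[-0.009,-0.022,0.004]],
  [5,[0.005,-0.015,0.66],[-0.009,-0.022,0.004]],
  [5,[0.005,-0.015,0.66],[-0.009,-0.022,0.004]],
  [5,[0.005,-0.015,0.66],[-0.009,-0.022,0.004]],
])

```text
clock: 3.68
position: [510.7, 129.0, 119.7]
ee_rot: [0.953, 0.068, -0.266, 0.13]
contact_force: [2.3, 2.0, 6.9]
gripper_width: 13.0
grasp_force: 58.6
```

```bash
python3 - <<'E'
from h import *
d=grab('wrist','w3');s=d['s'];print(s)
print(row(*tgt(.605,61.8,.38,34),s))
L,o=measure(d,wpts(d));L=L-np.array([0,0,90]);print(flatfit(L,o['flat']),o['red'].sum())
# path: first slide to y=0 at constant tilt in steps then rotate
for a,y in((.605,61.8),(.605,30),(.605,0),(.5,0),(.4,0),(.3,0),(.2,0),(.12,0)):
    print(a,y,row(*tgt(a,y,.38,34),s))
E
```

```text
{'clock': 3.675, 'joints': array([ 0.54844188,  0.63074143, -0.00417936, -0.01231587, -1.53773363,
        1.16891129]), 'joint_vel': array([-0.0010409 , -0.00035882,  0.00106065,  0.00168397,  0.00144473,
        0.00117554]), 'joint_efforts': array([-7.82595109e-01, -4.38930130e+01,  1.26910427e+01,  2.77306281e+00,
       -7.77719636e-01,  8.01693852e-03]), 'position': array([510.66031571, 129.03848611, 119.67650141]), 'ee_rot': array([ 0.9526282 ,  0.06790822, -0.26622746,  0.13042599]), 'contact_force': array([2.28561602, 1.99183417, 6.89461976]), 'wrist_torque': array([ 0.52620636, -0.54507554, -0.15354182]), 'grasp_force': 58.56528103351593, 'gripper_width': 13.03517457299889}
([-0.009, -0.008, 0.024], [0.001, -0.004, -0.001])
(1029, np.float64(0.09365675958491967), array([0.09351971, 0.00200882, 0.9956154 ]), array([ 1.05878446, -0.09004784,  8.25414597])) 2529
0.605 61.8 ([-0.009, -0.008, 0.024], [0.001, -0.004, -0.001])
0.605 30 ([0.109, 0.287, 0.025], [0.001, -0.004, -0.001])
0.605 0 ([0.221, 0.566, 0.026], [0.001, -0.004, -0.001])
0.5 0 ([0.188, 0.579, 0.027], [0.038, 0.09, -0.001])
0.4 0 ([0.157, 0.591, 0.033], [0.074, 0.178, -0.001])
0.3 0 ([0.126, 0.603, 0.041], [0.109, 0.267, -0.001])
0.2 0 ([0.097, 0.615, 0.053], [0.145, 0.356, -0.0])
0.12 0 ([0.074, 0.624, 0.064], [0.173, 0.427, -0.0])
```

jog_arm([
  [5,[0.03,0.07,0],[0,0,0]],
  [5,[0.06,0.15,0],[0,0,0]],
  [5,[0.1,0.25,0],[0,0,0]],
  [5,[0.14,0.35,0],[0,0,0]],
  [5,[0.18,0.45,0],[0,0,0]],
  [5,[0.21,0.53,0],[0,0,0]],
  [5,[0.225,0.57,0],[0,0,0]],
  [5,[0.225,0.57,0],[0,0,0]],
])

```text
clock: 4.72
position: [541.7, 75.4, 119.7]
ee_rot: [0.953, 0.068, -0.266, 0.131]
contact_force: [4.8, 1.4, 5.5]
gripper_width: 13.4
grasp_force: 58.7
```

```bash
python3 - <<'E'
from h import *
s=read_state();print(s['clock'],s['contact_force'],s['wrist_torque'],s['gripper_width'],local(s['position']))
print(row(*tgt(.605,0,.38,36.4),s))
p,T=tgt(.605,0,.38,36.4);f=dict(position=p,ee_rot=R.from_matrix(T).as_quat())
for a in(.55,.48,.41,.34,.27,.2,.15,.11):
    print(a,row(*tgt(a,0,.38,36.4),f))
E
```

```text
4.725 [4.75543645 1.35233581 5.50884721] [ 0.31331805 -1.13455201  0.21605217] 13.357489014523793 [ 21.20814596  -1.24549398 119.69078546]
([-0.01, -0.009, 0.001], [0.001, -0.005, -0.002])
0.55 ([-0.019, 0.007, 0.001], [0.019, 0.049, -0.0])
0.48 ([-0.042, 0.017, 0.003], [0.044, 0.111, -0.0])
0.41 ([-0.065, 0.026, 0.007], [0.069, 0.173, 0.0])
0.34 ([-0.089, 0.035, 0.013], [0.094, 0.235, 0.0])
0.27 ([-0.111, 0.044, 0.02], [0.119, 0.297, 0.0])
0.2 ([-0.133, 0.053, 0.029], [0.143, 0.359, -0.0])
0.15 ([-0.149, 0.059, 0.037], [0.161, 0.403, -0.0])
0.11 ([-0.161, 0.064, 0.044], [0.175, 0.439, -0.0])
```

jog_arm([
  [5,[-0.019,0.007,0.001],[0.019,0.049,0]],
  [5,[-0.042,0.017,0.003],[0.044,0.111,0]],
  [5,[-0.065,0.026,0.007],[0.069,0.173,0]],
  [5,[-0.089,0.035,0.013],[0.094,0.235,0]],
  [5,[-0.111,0.044,0.02],[0.119,0.297,0]],
  [5,[-0.133,0.053,0.029],[0.143,0.359,0]],
  [5,[-0.149,0.059,0.037],[0.161,0.403,0]],
  [5,[-0.16,0.063,0.043],[0.173,0.433,0]],
  [5,[-0.16,0.063,0.043],[0.173,0.433,0]],
])

```text
clock: 5.85
position: [527.1, 67.4, 126.9]
ee_rot: [0.996, 0.071, -0.049, 0.026]
contact_force: [1.0, -0.1, 7.4]
gripper_width: 13.1
grasp_force: 58.9
```

```bash
python3 - <<'E'
from h import *
d=grab('wrist','w4');s=d['s'];print(s['clock'],s['joints'],s['contact_force'],s['wrist_torque'],s['gripper_width'],local(s['position']))
print(row(*tgt(.12,0,.38,36.4),s))
L,o=measure(d,wpts(d));L=L-np.array([0,0,90])
print(barang(L[o['blk']],.11),topface(L[o['blk']],.11),topface(L[o['red']],.11),barang(L[o['red']],.11))
E
```

```text
5.85 [ 0.43980525  0.37791055 -0.30038698  0.01457104 -1.00266927  1.26506352] [ 1.03809618 -0.09491034  7.36102318] [ 0.12146869 -0.38145319  0.00655429] 13.119438490449573 [  4.59503831  -0.90236946 126.91173315]
([-0.005, -0.008, 0.008], [-0.0, -0.009, -0.0])
(np.float64(-1.0674409619848428), array([2.56989727, 0.96179053]), array([ -8.81886661, -58.83944959, 131.53094601])) {'tilt': np.float64(0.033), 'plane_tilt': np.float64(0.351), 'y': -59.593101501464844, 'top': np.float64(131.78451579735767), 'rect': ((-0.02090311050415039, -59.593101501464844), (10.827505111694336, 7.047394275665283), 24.443452835083008), 'n': np.int64(424)} {'tilt': np.float64(0.14), 'plane_tilt': np.float64(0.162), 'y': -0.8295993804931641, 'top': np.float64(63.187869421001366), 'rect': ((0.017999649047851562, -0.8295993804931641), (13.143937110900879, 44.745826721191406), 67.93331909179688), 'n': np.int64(2012)} (np.float64(0.3842042627534535), array([10.9444995 ,  3.08979725]), array([ 1.74617047, -0.81393895, 62.25107933]))
```

View pics/w4.png

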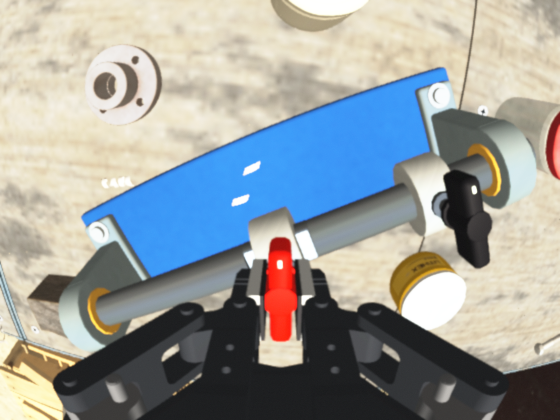

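```bash
python3 - <<'E'
from h import *
d=pickle.load(open('w4.pkl','rb'));L,o=measure(d,wpts(d));L=L-np.array([0,0,90])
b=o['blk']&(L[...,2]<68)&(L[...,1]<-75)
for a in(.1,.13):print('blk',barang(L[b],a),topface(L[b],a)['tilt'],topface(L[b],a)['plane_tilt'],topface(L[b],a)['rect'])
h=cv2.cvtColor(d['img'],cv2.COLOR_RGB2HSV);V=h[...,2]
# intensity along shaft for surface points near top of shaft (radius 7..13) 
r=np.hypot(L[...,0],L[...,2]);ang=np.arctan2(L[...,0],L[...,2])
for lo,hi in((-.5,-.1),(-.1,.3),(.3,.7)):
  m=(r<14)&(ang>lo)&(ang<hi)&(d['range_z']>0)&(d['range_z']>150)
  print(lo,[(y,int(np.median(V[m&(abs(L[...,1]-y)<.75)])) if (m&(abs(L[...,1]-y)<.75)).sum()>3 else None) for y in np.arange(-26,26,1.5)])
# collar rim points
m=(abs(r-24)<2.0)&(abs(L[...,1])<25)&(L[...,2]>5)&(L[...,0]<22);q=L[m];print('collar',m.sum(),np.percentile(q[:,1],[1,5,50,95,99]))
m2=(abs(r-24)<2.0)&(abs(L[...,1]+95)<25)&(L[...,2]>5);q=L[m2];print('blk collar',m2.sum(),np.percentile(q[:,1],[1,5,50,95,99]))
E
```

```text
blk (np.float64(0.008887923485057464), array([10.96415221,  3.01743707]), array([  0.71965263, -94.00125652,  62.08516321])) 0.118 0.128 ((0.004276275634765625, -94.01949310302734), (44.07649230957031, 13.896595001220703), 6.822810173034668)
blk (np.float64(-0.0012211654367335356), array([11.19811308,  3.00788912]), array([ -0.1460538 , -93.97640998,  62.05664175])) 0.118 0.128 ((-0.0034580230712890625, -94.01945495605469), (44.07658767700195, 13.896608352661133), 6.822745323181152)
-0.5 [(np.float64(-26.0), 155), (np.float64(-24.5), 156), (np.float64(-23.0), 156), (np.float64(-21.5), 154), (np.float64(-20.0), 225), (np.float64(-18.5), 255), (np.float64(-17.0), 255), (np.float64(-15.5), 255), (np.float64(-14.0), 255), (np.float64(-12.5), 252), (np.float64(-11.0), None), (np.float64(-9.5), None), (np.float64(-8.0), None), (np.float64(-6.5), None), (np.float64(-5.0), None), (np.float64(-3.5), None), (np.float64(-2.0), None), (np.float64(-0.5), None), (np.float64(1.0), None), (np.float64(2.5), None), (np.float64(4.0), None), (np.float64(5.5), None), (np.float64(7.0), None), (np.float64(
[... 1573 characters left out ...]
, (np.float64(-5.0), None), (np.float64(-3.5), None), (np.float64(-2.0), None), (np.float64(-0.5), None), (np.float64(1.0), None), (np.float64(2.5), None), (np.float64(4.0), None), (np.float64(5.5), None), (np.float64(7.0), None), (np.float64(8.5), None), (np.float64(10.0), None), (np.float64(11.5), None), (np.float64(13.0), None), (np.float64(14.5), 255), (np.float64(16.0), 255), (np.float64(17.5), 255), (np.float64(19.0), 255), (np.float64(20.5), 127), (np.float64(22.0), 135), (np.float64(23.5), 135), (np.float64(25.0), 135)]
collar 1159 [-12.55826679 -11.99146975  -0.63290268   9.85159113  10.7393601 ]
blk collar 1781 [-105.70400504 -103.48383388  -90.11026883  -83.32841075  -82.92820347]
```

Collar is about 0.7 mm to -y and 0.025 rad over relative to the flat and black knob. I'll make a small correction.

jog_arm([
  [5,[-0.011,-0.003,0],[0.009,0.022,0]],
  [5,[-0.011,-0.003,0],[0.009,0.022,0]],
  [5,[-0.011,-0.003,0],[0.009,0.022,0]],
])

```text
clock: 6.28
position: [526.3, 67.7, 127.0]
ee_rot: [0.997, 0.071, -0.038, 0.02]
contact_force: [1.3, -0.5, 8.6]
gripper_width: 12.9
grasp_force: 58.9
```

```bash
cat >> h.py <<'E'
def check(t):
    d=grab('wrist',t);s=d['s'];print(s['clock'],s['joints'].round(3),s['contact_force'].round(1),s['wrist_torque'].round(2),s['gripper_width'],local(s['position']).round(1))
    L,o=measure(d,wpts(d));L=L-np.array([0,0,90])
    for n,m in(('blk',o['blk']&(L[...,2]<68)&(L[...,1]<-75)),('red',o['red']&(L[...,2]<68))):
        if m.sum()<100: print(n,'few');continue
        f=topface(L[m],.12);b=barang(L[m],.12);print(n,f['tilt'],f['plane_tilt'],'cen',b[2].round(2),'psi',round(b[0],3),'y',round(f['y'],2))
    r=np.hypot(L[...,0],L[...,2]);m=(abs(r-24)<2.0)&(abs(L[...,1])<25)&(L[...,2]>5)&(L[...,0]<22)
    print('collar y',np.percentile(L[m][:,1],[1,5,50,95,99]).round(2))
    f=o['flat'];print('flat y',np.percentile(L[f][:,1],[1,99]).round(2),flatfit(L,f)[1])
    return d,L,o
E
python3 -c "
from h import *
check('w5')
s=read_state();p,T=tgt(.12,0,.38,36.4)
print(row(p,T,s))"
```

```text
6.275 [ 0.44   0.366 -0.317  0.012 -0.974  1.266] [ 1.3 -0.5  8.6] [ 0.07 -0.3  -0.01] 12.879589783099506 [  4.1  -0.3 127. ]
blk 0.122 0.13 cen [ 4.000e-02 -9.399e+01  6.204e+01] psi 0.002 y -94.15
red 0.12 0.132 cen [ 1.1  -0.44 62.22] psi 0.381 y -0.13
collar y [-11.92 -11.33   0.45  10.48  11.53]
flat y [-19.97  19.35] -0.3981501602369915
([0.002, -0.004, 0.008], [-0.009, -0.031, 0.0])
```

Aligned (red 0.120 vs black 0.122, y≈0). Now I'll turn the screw clockwise.

jog_arm([
  [5,[0,0,0],[-0.005,0.0015,0.15]],
  [5,[0,0,0],[-0.01,0.003,0.3]],
  [5,[0,0,0],[-0.015,0.0045,0.45]],
  [5,[0,0,0],[-0.02,0.006,0.6]],
  [5,[0,0,0],[-0.025,0.0075,0.75]],
  [5,[0,0,0],[-0.029,0.0085,0.88]],
  [5,[0,0,0],[-0.033,0.0095,1.0]],
  [5,[0,0,0],[-0.033,0.0095,1.0]],
])

```text
clock: 7.32
position: [525.9, 67.3, 127.0]
ee_rot: [0.898, -0.436, -0.017, 0.054]
contact_force: [0.4, -1.2, 9.2]
gripper_width: 13.0
grasp_force: 58.9
```

```bash
python3 -c "
from h import *
check('w6')
s=read_state();p,T=tgt(.12,0,.38+1.047,37)
print(row(p,T,s))"
```

```text
7.325 [ 0.456  0.37  -0.324  0.046 -0.983  0.183] [ 0.4 -1.2  9.2] [-0.33 -0.06  0.  ] 12.952396720145055 [  3.5  -0.4 127. ]
blk 0.105 0.114 cen [ -0.86 -94.72  62.24] psi -0.003 y -94.91
red 0.116 0.11 cen [ 0.13 -1.31 62.17] psi 1.427 y 0.13
collar y [-11.64 -11.3   -6.17   5.12   8.57]
flat y [-20.36   2.27] 0.12400322289541102
([-0.002, -0.01, 0.002], [-0.007, -0.031, -0.001])
```

jog_arm([
  [5,[0,-0.005,0],[-0.005,0.0015,0.15]],
  [5,[0,-0.005,0],[-0.01,0.003,0.3]],
  [5,[0,-0.005,0],[-0.015,0.0045,0.45]],
  [5,[0,-0.005,0],[-0.02,0.006,0.6]],
  [5,[0,-0.005,0],[-0.025,0.0075,0.75]],
  [5,[0,-0.005,0],[-0.029,0.0085,0.88]],
  [5,[0,-0.005,0],[-0.033,0.0095,1.0]],
  [5,[0,-0.005,0],[-0.033,0.0095,1.0]],
])

```text
clock: 8.38
position: [525.6, 67.4, 127.0]
ee_rot: [-0.559, 0.826, -0.008, -0.073]
contact_force: [-1.0, -0.5, 10.8]
gripper_width: 12.9
grasp_force: 59.0
```

```bash
python3 -c "
from h import *
check('w7')
s=read_state();p,T=tgt(.12,0,.38+2.094,37)
print(row(p,T,s))"
```

```text
8.375 [ 0.455  0.387 -0.3    0.043 -1.026 -0.862] [-1.  -0.5 10.8] [-0.16  0.43 -0.02] 12.947059216556262 [ 3.40e+00 -1.00e-01  1.27e+02]
blk 0.091 0.102 cen [ -3.27 -94.27  62.21] psi -0.012 y -94.75
red 0.12 0.12 cen [-1.34 -1.07 62.28] psi -0.67 y 0.35
collar y [-11.37 -10.96   0.03  10.26  11.52]
flat y [-19.64  18.77] 0.2155703320238623
([-0.01, -0.006, 0.001], [-0.006, -0.034, -0.002])
```

jog_arm([
  [5,[0.004,0.003,0],[0.009,-0.011,0]],
  [5,[0.004,0.003,0],[0.009,-0.011,0]],
  [5,[0.004,0.003,0],[0.007,-0.01,0.07]],
  [5,[0.004,0.003,0],[0.005,-0.01,0.13]],
  [5,[0.004,0.003,0],[0.003,-0.01,0.18]],
  [5,[0.004,0.003,0],[0.003,-0.01,0.18]],
])

```text
clock: 9.18
position: [525.5, 67.5, 127.0]
ee_rot: [-0.479, 0.875, -0.014, -0.066]
contact_force: [-0.9, 0.3, 9.2]
gripper_width: 13.2
grasp_force: 58.9
```

```bash
python3 -c "
from h import *
check('w8')
s=read_state();p,T=tgt(.12,0,2.6,37)
print(row(p,T,s))"
```

```text
9.175 [ 0.454  0.382 -0.305  0.039 -1.014 -1.045] [-0.9  0.3  9.2] [0.05 0.27 0.14] 13.222762024738559 [  3.2  -0.  127. ]
blk 0.085 0.098 cen [ -3.69 -94.06  62.14] psi -0.018 y -94.14
red 0.119 0.126 cen [-1.64 -0.71 62.25] psi -0.536 y 0.67
collar y [-11.36 -10.79   1.17  10.99  12.05]
flat y [-19.75  19.38] 0.47538799963566614
([-0.011, -0.005, 0.001], [-0.014, -0.022, -0.06])
```

jog_arm([
  [5,[0,0,0],[-0.002,0.001,0.06]],
  [5,[0,0,0],[-0.004,0.001,0.12]],
  [5,[0,0,0],[-0.004,0.001,0.12]],
])

```text
clock: 9.6
position: [525.4, 67.5, 127.0]
ee_rot: [-0.424, 0.903, -0.016, -0.067]
contact_force: [-1.3, 1.4, 8.4]
gripper_width: 12.9
grasp_force: 60.1
```

```bash
python3 -c "
from h import *
check('w9')
s=read_state();p,T=tgt(.12,0,2.6,37)
print(row(p,T,s))"
```

```text
9.6 [ 0.452  0.384 -0.301  0.036 -1.02  -1.165] [-1.3  1.4  8.4] [0.1  0.43 0.61] 12.901576350826883 [  3.2   0.  127. ]
blk 0.087 0.099 cen [ -3.86 -93.97  62.16] psi -0.021 y -94.11
red 0.12 0.127 cen [-1.87 -0.69 62.27] psi -0.536 y 0.63
collar y [-11.2  -10.29   1.59  11.17  12.21]
flat y [-19.68  19.47] 0.5271495730304965
([-0.012, -0.004, 0.001], [-0.012, -0.022, -0.178])
```

Stopped hard: torque rose to 0.6 N m with the knob unchanged at 2.61 rad. Releasing and retreating.

jog_arm([
  [30,[0,0,0],[0,0,0]],
  [40,[0,0,0],[0,0,0]],
  [40,[0,0,0],[0,0,0]],
  [40,[0,0,-0.2],[0,0,0]],
  [40,[0,0,-0.5],[0,0,0]],
  [40,[0,0,-0.9],[0,0,0]],
  [40,[0,0,-1.0],[0,0,0]],
  [40,[0,0,-1.0],[0,0,0]],
])

```text
clock: 10.65
position: [534.7, 75.8, 223.6]
ee_rot: [-0.422, 0.904, -0.015, -0.068]
contact_force: [-0.0, 0.3, -1.5]
gripper_width: 39.8
grasp_force: 0.0
```

```bash
python3 -c "
from h import *
d,L,o=check('w10')
print(barang(L[o['red']],.12),barang(L[o['blk']],.12))
d=grab('top','t1');L,o=measure(d,pts(d));L=L-np.array([0,0,90]);print('top',barang(L[o['red']],.12),barang(L[o['blk']],.12),topface(L[o['red']],.12)['tilt'],topface(L[o['blk']],.12)['tilt'])
s=read_state();print(row(*tgt(.12,-45,1.4,190),s),row(*tgt(.12,-45,2.6-3.1416,190),s))
"
```

```text
10.65 [ 0.457  0.31  -0.142  0.029 -1.256 -1.164] [-0.   0.3 -1.5] [ 0.16 -0.25  0.05] 39.8027859455238 [ 15.4   2.6 223.6]
blk 0.092 0.1 cen [ -3.04 -94.38  62.24] psi -0.022 y -94.61
red 0.112 0.124 cen [-0.79  0.08 62.29] psi -0.552 y 0.26
collar y [-11.33 -10.58   1.48  11.51  12.28]
flat y [-19.69  19.47] 0.4875532789545173
(np.float64(-0.5515374364291503), array([11.53307239,  2.97908349]), array([-0.78521805,  0.07932338, 62.28849036])) (np.float64(0.9862699229060375), array([1.74254374, 1.39623019]), array([ 12.15101993, -57.32587437, 237.94085519]))
top (np.float64(-0.04660109571440607), array([11.64188538,  4.73056002]), array([-8.93951584, -2.25964891, 88.87435313])) (np.float64(0.4292106088488017), array([2.06379829, 1.58129895]), array([ 13.26474772, -57.29659435, 238.36806794])) -0.005 0.174
([0.165, -0.458, -0.561], [0.01, -0.027, -1.328]) ([0.165, -0.458, -0.561], [-0.039, 0.01, 2.818])
```

View pics/w10.png

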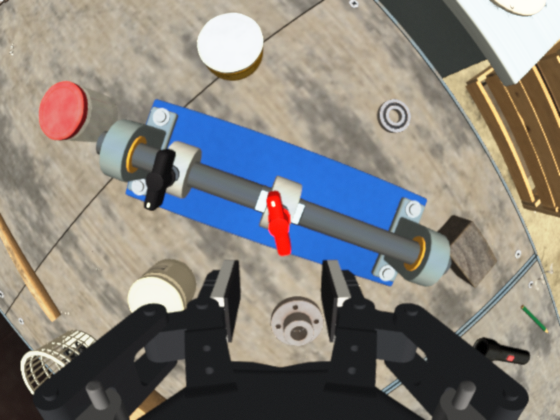

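```bash
python3 -c "
from h import *
for t in('w10','w5','w1'):
    d=pickle.load(open(t+'.pkl','rb'));L,o=measure(d,wpts(d));L=L-np.array([0,0,90])
    m=o['flat']&(np.hypot(L[...,0],L[...,2])<14)&(abs(L[...,1])>12.5);print(t,flatfit(L,m)[:2],L[m][:,1].min(),L[m][:,1].max())
    r=np.hypot(L[...,0],L[...,2])
"
```

```text
w10 (177, np.float64(0.12303963071527949)) -20.14771732341047 20.02819601242839
w5 (339, np.float64(0.10372425094372825)) -20.421099159223388 20.02696644424203
w1 (170, np.float64(0.11786372916381285)) -20.463959795965696 20.383370993107782
```

The flat's normal (0.10–0.12 rad) matches the red screw (0.11–0.12 rad). The collar is centred to within about 0.5 mm, and the screw reads 2.59 rad, at its stop.

```bash
python3 -c "
from bench import *
print(job_done())"
```

```text
the job is handed in; nothing more can be done
None
```

The job is handed in: the red-knob collar sits on the flat, centred within about 0.5 mm and square within about 0.02 rad; its red screw is tightened clockwise to the stop, and the gripper is clear.

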